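# Unlock the seed dispenser with the blue key

### The arm

A 6-joint arm with a two-finger parallel gripper is mounted at the origin on the work surface. World frame = base frame: x ahead of the robot, y to its left, z up, the work surface at z = 0. Lengths are in m, angles in rad, forces in N, time in s.
With the tool pointing down it reaches from about 0.3 to 0.75 m from the base axis. Payload 8.5 kg.
Tool frame: the origin (TCP) lies at the very end of the fingers, on their centre line; the grasp point (between the pads) lies 19 mm behind it (robot.tcp_to_grasp is the x of the grasp point in the tool frame, in m); x points along the fingers, z is the direction in which the jaws open and shut, and the axes are right-handed (so a half turn about x gives the same grasp; the last joint's range is limited). The gripper opens to 88 mm and grips with 3 to 60 N. Pads are 18 mm wide; open, the fingers measure 123 mm over their backs; the gripper's body (75 mm by 187 mm) begins 45 mm behind the grasp point.
Start: joints at [-1.429, 0.381, 1.297, -0, 1.464, -0.215], TCP at [0.192, -0.515, 0.239] pointing down, gripper open.
Joint ranges: [-3.11, 3.11], [-0.89, 2.33], [0.22, 2.48], [-1.42, 4.56], [0.17, 2.85], [-2.88, 2.88]. Speed limits (rad/s): [2.39, 2.39, 3.14, 3.14, 3.14, 3.14].

### API

Orientations are given as [roll, pitch, yaw] about the fixed x, y, z axes, in that order (R = Rz(yaw) Ry(pitch) Rx(roll)).
In Python, from cell import robot gives the robot as it stands. Calls block until the motion is done:
- robot.movep(position, orientation): joint-space move of the TCP to a pose.
- robot.move_straight(position, frame=None, max_speed=0.15): straight line of the TCP; frame=None keeps the orientation; max_speed is the mean speed in m/s.
- robot.move_j(angles): joint-space move.
- robot.gripper_to(opening): finger opening in m; the grip force is fixed at half the most; returns when the fingers have stopped.
- robot.pause(seconds).
- robot.solve_ik(position, orientation): joint angles nearest the present ones, or None.
- robot.read_state(): the state.
- robot.snapshot(name): name is "scene" or "top" or "wrist"; returns (picture, depth): 400x640x3 uint8, red, green, blue; 400x640 float32, m along the optical axis (not along the pixel's ray), 0 where there is no reading.
- robot.calibration(name): a dict with "mtx" (3x3 intrinsics, pixels), "rvec" (rotation vector, rad) and "tvec" (3), from world to camera coordinates, as OpenCV has them. Camera axes: x right, y down, z forward; pixel columns grow to the right and rows downward; lengths in m; the calibration is good to about 2 mm. A picture is of the moment at which its call begins: read the wrist's pose just before it. calibration takes no time and is no camera call; for the wrist camera it gives the pose at the moment of the call.
A pose or a line that the arm cannot do raises robot.PlanningError and nothing moves.
- robot.job_done(): hands the job in, once; it reports no verdict.
The state is a dict: "time": time; "qpos": joint angles; "dq": joint speeds; "joint_efforts": joint torques, N m; "tool_pos": TCP position; "eef_rot": TCP orientation; "force": force on the tool from outside, world axes, zero at the start; "torque": the same for the moment, N m; "finger_gap": finger opening in m.
Only numpy, scipy, OpenCV 4.12 (cv2) and the standard library are available. Lean on these libraries where they do the work, as an engineer would, in place of code of your own. Each camera call takes 0.05 s, during which the arm holds its last target. There are 200 camera calls.

### The job

The seed dispenser on the shed bench is locked. Take the blue-headed key out of the wooden key block, push it fully down into the brass lock on top of the green dispenser, and then give it a quarter turn clockwise (seen from above) so that the red catch swings off the flap. Leave the key standing in the lock, and leave the orange key where it is.

Things in the scene. Friction and masses are not known exactly. Their poses are not given: they have to be found in the camera images.
- key_blue_grip (a point): Centre of the round head (52 across, 14 thick) of a loose blue key standing in either slot of a wooden block 45 high. x: through the head's thickness, grasp across it; y: along head and blade width and the row of keys; z up. Collar (44 across, 6 thick): underside 32 below, on the block. Blade below it 10 (x) by 24 (y), tapering over its last 18 to a tip (3 by 12) 64 below this point. Half-turn symmetric. mm
- key_orange: Orange key in the block's other slot, 100 mm from the blue one, to be left there: same head and collar as the blue one but a round 12 mm pin for a blade. Origin at the centre of the collar's underside, z up; the head's centre is 32 mm above.
- lock_mouth (a point): Key slot's mouth in the top of the brass lock (60 across) on the fixed green dispenser (168x208, lock face 112 above the bench). Turns with the lock: z up, y along the slot, x across. Slot 30 (y) by 14 (x), 45 deep, 4 mm lead-in slopes. Key home: collar on the face, head centre 32 above this point. Thin red catch along -x, 3 above the face. mm
- lock (a joint): Turn of the lock in rad, growing clockwise seen from above: 0 to 0.2 at the start (locked), a quarter turn opens it, stop at 1.9. Friction 0.08 N m, no spring: it stays where it is left. The blade has play in the slot, so the lock lags the key by about 10 degrees.
There are look-alikes about, which are no part of the job. Leave any turquoise or white look-alike of the part that bears key_blue_grip alone.

How it is judged:
On the way:
1. the blue key is fully down in the slot while the lock has not yet been turned (below 0.6 rad) (horizontal distance between key_blue_grip and lock_mouth below 0.012 m and z of key_blue_grip in the frame of lock_mouth between 0.02 and 0.04 m and angle between the y axis of key_blue_grip and the y axis of lock_mouth, either way round below 0.3 rad and angle between key_blue_grip's own z axis and vertical below 0.2 rad and value of joint lock below 0.6 rad), for 0.1 s.
At the end, for the whole second after the job is handed in: The lock is turned clockwise to more than 1.1 rad and at rest, with the blue key still home and upright in it (head within 12 mm of the lock's axis, collar within 8 mm of the lock face, blade along the slot within 0.3 rad, tilt under 0.2 rad), and the orange key within 30 mm of where it started (horizontal distance between key_blue_grip and lock_mouth below 0.012 m and z of key_blue_grip in the frame of lock_mouth between 0.02 and 0.04 m and angle between the y axis of key_blue_grip and the y axis of lock_mouth, either way round below 0.3 rad and angle between key_blue_grip's own z axis and vertical below 0.2 rad and value of joint lock above 1.1 rad and velocity of joint lock below 0.05 rad/s and distance of key_orange from where it was at the start of the episode below 0.03 m); the robot touches nothing.
It fails at once if the orange key is taken or knocked from its place (moved more than 30 mm) (distance of key_orange from where it was at the start of the episode above 0.03 m).
It also fails if it takes over 45 s, if anything falls off the work surface, if the arm or the gripper's body presses on something with over 40 N, if the wrist force passes 120 N, or if a joint passes its speed limit or range.

## Working session

There is one attempt and no reset: what is moved stays moved. The work goes in short steps, each a Python script; the robot and the scene stay as the last script left them, time stands still between calls to the robot, and variables do not carry over. Pictures are saved under pics/ and viewed, about 8 in all and at most 12, crops included, and the job is handed in when it is done.

```bash
mkdir -p pics; ls; cat > h.py <<'E'
import numpy as np, cv2
from cell import robot
def snap(n,f=None):
    c=robot.calibration(n); p,d=robot.snapshot(n)
    if f: cv2.imwrite(f,p[:,:,::-1]); np.savez(f[:-4]+'.npz',p=p,d=d,**{k:np.array(c[k]) for k in('mtx','rvec','tvec')})
    return p,d,c
def cloud(d,c):
    K=np.array(c['mtx']);R=cv2.Rodrigues(np.array(c['rvec'],float))[0];t=np.array(c['tvec'],float).ravel()
    v,u=np.indices(d.shape)
    P=np.stack([(u-K[0,2])/K[0,0]*d,(v-K[1,2])/K[1,1]*d,d],-1)
    return (P-t)@R
E
python3 - <<'E'
from h import *
for n in('scene','top'):
    p,d,c=snap(n,f'pics/{n}1.png')
    print(n,np.array(c['mtx'])[0,0])
    hsv=cv2.cvtColor(p,cv2.COLOR_RGB2HSV); P=cloud(d,c)
    for nm,lo,hi in(('blue',100,125),('turq',80,99),('orange',8,18),('red',0,5),('green',45,78)):
        m=cv2.inRange(hsv,(lo,110,60),(hi,255,255))
        k,l,s,ce=cv2.connectedComponentsWithStats(m)
        for i in range(1,k):
            if s[i,4]>40:
                q=P[(l==i)&(d>0)]
                print(nm,s[i],np.median(q,0).round(3) if len(q) else '',q[:,2].max().round(3) if len(q) else '')
print(robot.read_state())
E
```

```text
pics
scene 468.51716977506163
blue [ 545    8   94   68 4237] [0.566 1.213 0.293] 0.417
blue [ 469   76   65   34 1155] [ 0.238  1.365 -0.055] 0.185
blue [477 146  31  46 985] [0.702 0.478 0.085] 0.148
blue [235 247  20  27 408] [ 0.558 -0.3    0.076] 0.106
turq [215 231  18  25 343] [ 0.46  -0.303  0.064] 0.093
turq [266 270  18  28 325] [ 0.656 -0.288  0.061] 0.094
orange [  21    0   79   30 1419] [-0.671 -0.285  0.387] 0.437
orange [     0      0    640    400 122628] [ 0.5   -0.147  0.001] 0.481
orange [341   0   4  40  99] [-0.593  1.039  0.172] 0.249
orange [396   0  13  19 185] [-0.672  1.593  0.11 ] 0.166
orange [537   0  88  14 660] [0.383 1.594 0.327] 0.367
orange [629   0  11  16 150] [0.566 1.595 0.349] 0.378
orange [  0  40   9  27 115] [-0.748 -0.481  0.267] 0.272
orange [611 104   8  39 171] [ 0.668  1.596 -0.147] -0.047
red [ 418   82  114   46 2149] [0.471 0.698 0.141] 0.179
red [ 415  101   82   57 1794] [0.468 0.629 0.07 ] 0.122
red [504 121  25  34 409] [0.627 0.738 0.07 ] 0.123
green [ 618   57   22  103 1041] [0.853 1.07  0.095] 0.28
green [588  69  17  84 664]
[... 812 characters left out ...]
reen [ 593  230   47   49 1347] [ 0.423 -0.658  0.094] 0.155
{'time': 0.1, 'qpos': array([-1.42935178e+00,  3.81122306e-01,  1.29809567e+00, -7.31919305e-06,
        1.46360946e+00, -2.15295696e-01]), 'dq': array([ 0.00010634, -0.00045632, -0.00211965, -0.0001547 ,  0.00025969,
       -0.00064574]), 'joint_efforts': array([ 4.33739347e-03, -4.38648999e+01, -2.24910057e+01,  7.14420341e-02,
        3.41784081e-02, -7.27502402e-05]), 'tool_pos': array([ 0.1920369 , -0.51513925,  0.23823303]), 'eef_rot': array([2.93218959, 1.56956152, 1.71813429]), 'force': array([-0.25779396,  0.60691345,  0.35679161]), 'torque': array([-0.00898067, -0.01324461,  0.01182697]), 'finger_gap': 0.0881219232732526}
```

View pics/scene1.png

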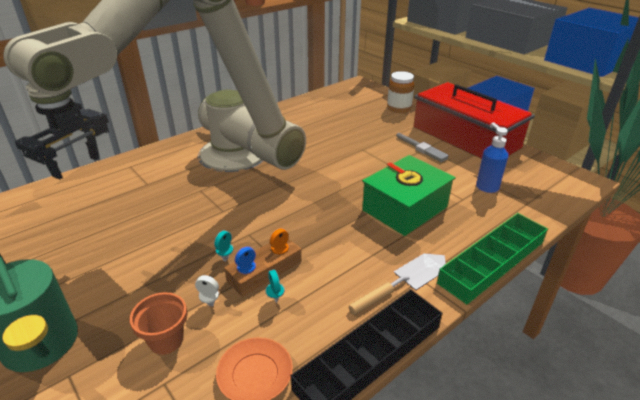

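View pics/top1.png

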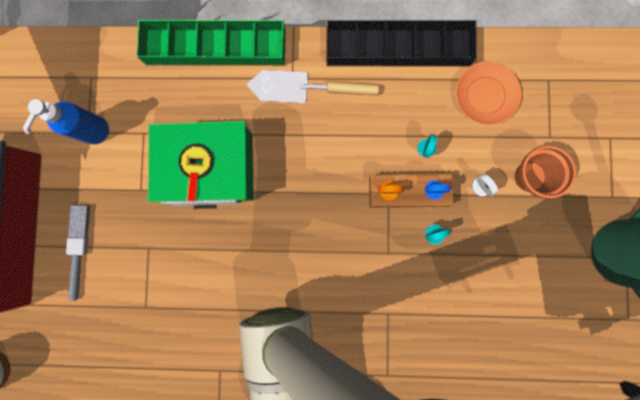

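Look-alikes for the blue key, with top-view pixels:
- Blue key in the block at (437,190); this is my choice, and it matches scene pixel (246,260).
- Turquoise keys at (428,146) and (436,234).
- White key at (485,185).
- Orange key in the block at (390,190).
- Blue bottle at (80,122).

The lock is at (196,161), with the catch pointing toward the robot. I'll move above the key and take a close look.

```bash
cat >> h.py <<'E'
from scipy.spatial.transform import Rotation as Ro
def down(yaw):  # jaw axis (tool z) at angle yaw in world xy, tool x down
    x=np.array([0,0,-1.]); z=np.array([np.cos(yaw),np.sin(yaw),0]); y=np.cross(z,x)
    return Ro.from_matrix(np.stack([x,y,z],1)).as_euler('xyz')
E
python3 - <<'E'
from h import *
for y in(0,np.pi):
  for xy in((.552,-.293),(.60,.207)):
    for dy in(0,-np.pi/2-.3): print(y,xy,dy,robot.solve_ik([*xy,.2],down(y+dy)))
c=robot.calibration('wrist');R=cv2.Rodrigues(np.array(c['rvec'],float))[0]
s=robot.read_state();T=Ro.from_euler('xyz',s['eef_rot']).as_matrix()
print('cam in tool',T.T@(-R.T@np.array(c['tvec']).ravel()-s['tool_pos']),'axis',T.T@R[2])
E
```

```text
0 (0.552, -0.293) 0 [-0.67712375  0.54035458  1.13959916  0.          1.46163892 -0.67712375]
0 (0.552, -0.293) -1.8707963267948966 [-0.67712375  0.54035458  1.13959916  0.          1.46163892  1.19367257]
0 (0.6, 0.207) 0 [ 1.46013776e-01  5.57707704e-01  1.10787670e+00 -4.44089210e-16
  1.47600825e+00  1.46013776e-01]
0 (0.6, 0.207) -1.8707963267948966 [ 1.46013776e-01  5.57707704e-01  1.10787670e+00 -4.44089210e-16
  1.47600825e+00  2.01681010e+00]
3.141592653589793 (0.552, -0.293) 0 [-0.67712375  0.54035458  1.13959916  0.          1.46163892  2.4644689 ]
3.141592653589793 (0.552, -0.293) -1.8707963267948966 [-0.67712375  0.54035458  1.13959916  0.          1.46163892 -1.94792008]
3.141592653589793 (0.6, 0.207) 0 None
3.141592653589793 (0.6, 0.207) -1.8707963267948966 [ 1.46013776e-01  5.57707704e-01  1.10787670e+00 -4.44089210e-16
  1.47600825e+00 -1.12478255e+00]
cam in tool [-0.14556572  0.0730919   0.00023875] axis [ 9.59128788e-01 -2.82969868e-01  1.45460263e-04]<sys>:0: UserWarning: Gimbal lock detected. Setting third angle to zero since it is not possible to uniquely determine all angles.
```

```bash
python3 -W ignore - <<'E'
from h import *
robot.movep([.60,.207,.27],down(0)); p,d,c=snap('wrist','pics/wl.png')
robot.movep([.552,-.293,.22],down(0)); p2,d2,c=snap('wrist','pics/wk.png')
cv2.imwrite('pics/both.png',np.hstack([cv2.resize(a[:,:,::-1],(400*2,500)) [:, :] if 0 else a[:,:,::-1] for a in(p,p2)])[:, ::1])
cv2.imwrite('pics/both.png',np.vstack([p,p2])[:,:,::-1][::1][:800])
cv2.imwrite('pics/both.png',cv2.resize(cv2.imread('pics/both.png'),(480,600)))
print(robot.read_state()['time'])
E
```

```text
4.95
```

View pics/both.png

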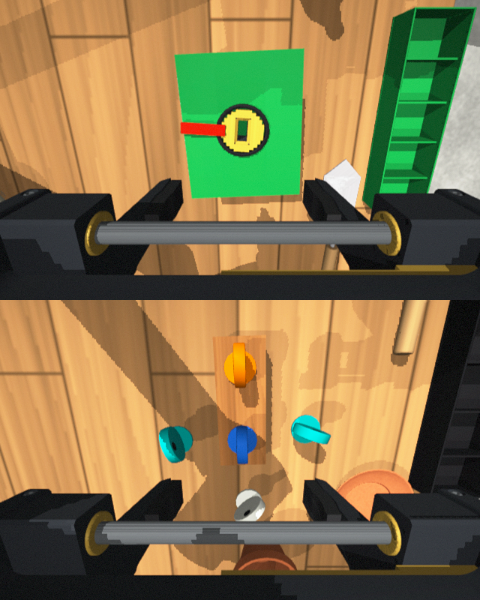

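The wrist views show the lock at full-resolution pixel (323,173) with its slot along world y. The blue key, in the block next to the orange one, is at about (322,190). The blue head is confirmed as the right key.

```bash
python3 -W ignore - <<'E'
import numpy as np, cv2
from h import cloud
def ray(uv,z,c):
    K=c['mtx'];R=cv2.Rodrigues(c['rvec'])[0];t=c['tvec'].ravel()
    n=cv2.undistortPoints(np.array(uv,float).reshape(-1,1,2),K,None).reshape(-1,2)
    D=np.c_[n,np.ones(len(n))]@R; C=-R.T@t
    return C+D*((z-C[2])/D[:,2])[:,None]
c=np.load('pics/wl.npz');hsv=cv2.cvtColor(c['p'],cv2.COLOR_RGB2HSV)
P=cloud(c['d'],c)
w=np.zeros(hsv.shape[:2],np.uint8);w[120:225,280:370]=1
y=cv2.inRange(hsv,(20,90,90),(34,255,255))*w
pts=np.argwhere(y)[:,::-1]; X=ray(pts,.112,c)
print('face z',np.median(P[(y>0)&(c['d']>0)][:,2]))
hull=cv2.convexHull((X[:,:2]*1000).astype(np.float32)); print('ring hull circle',cv2.minEnclosingCircle(hull),cv2.fitEllipse(hull))
# dark ring+all non-green region in dispenser (60 across)
# slot: hole inside yellow
hole=cv2.bitwise_not(y)*w; 
cn,h=cv2.findContours(y,cv2.RETR_CCOMP,cv2.CHAIN_APPROX_NONE)
for k,q in enumerate(cn):
    if h[0][k][3]>=0 and cv2.contourArea(q)>30:
        S=ray(q.reshape(-1,2),.112,c)[:,:2]*1000; print('slot',cv2.contourArea(q),cv2.minAreaRect(S.astype(np.float32)))
r=(cv2.inRange(hsv,(0,150,120),(5,255,255))*1)*np.pad(np.ones((100,90),np.uint8),((120,180),(220,330)))
S=ray(np.argwhere(r)[:,::-1],.115,c)[:,:2]*1000; print('catch',len(S),cv2.minAreaRect(S.astype(np.float32)),S.mean(0))
S=None
c=np.load('pics/wk.npz');hsv=cv2.cvtColor(c['p'],cv2.COLOR_RGB2HSV);P=cloud(c['d'],c)
for n,lo,hi in(('blue',103,125),('or',10,20)):
    m=cv2.inRange(hsv,(lo,170,60),(hi,255,255))>0; m&=(c['d']>0)&(P[...,2]>.055)
    m[:, :260]=0;m[:,390:]=0
    for z in(.055,.065,.08,.092):
        Q=P[m&(P[...,2]>z)]; mn=Q[:,:2].mean(0);e,v=np.linalg.eigh(np.cov(Q[:,:2].T))
        print(n,z,len(Q),mn,Q.min(0),Q.max(0),'head dir',np.degrees(np.arctan2(*v[::-1,1])),e**.5)
i=cv2.resize(np.load('pics/wl.npz')['p'][115:235,230:390,::-1],None,fx=4,fy=4,interpolation=0)
j=cv2.resize(c['p'][160:230,260:380,::-1],None,fx=5.3333,fy=4,interpolation=0)
cv2.imwrite('pics/crop.png',np.vstack([i[:, :640],j[:280,:640]])[:600]) if 1 else 0
E
```

```text
face z 0.11125939285331608
ring hull circle ((595.5631713867188, 219.13111877441406), 35.521385192871094) ((598.302734375, 219.68174743652344), (61.298377990722656, 67.45317840576172), 65.21627807617188)
slot 364.0 ((599.997314453125, 219.8104248046875), (29.791790008544922, 14.724005699157715), 89.51393127441406)
catch 848 ((545.2355346679688, 222.41653442382812), (16.05051040649414, 60.271583557128906), 86.5923843383789) [545.38164466 222.80865712]
blue 0.055 717 [ 0.55157692 -0.28912363] [ 0.54424948 -0.31534446  0.07297843] [ 0.55891312 -0.26980042  0.10397252] head dir 91.69542647769589 [0.00399171 0.01269061]
blue 0.065 717 [ 0.55157692 -0.28912363] [ 0.54424948 -0.31534446  0.07297843] [ 0.55891312 -0.26980042  0.10397252] head dir 91.69542647769589 [0.00399171 0.01269061]
blue 0.08 702 [ 0.55160538 -0.28952836] [ 0.54442592 -0.31534446  0.08002873] [ 0.55891312 -0.26980042  0.10397252] head dir 91.56938339951955 [0.00399833 0.01251513]
blue 0.092 595 [ 0.55165611 -0.29257874] [ 0.54466315 -0.31534446  0.09205024] [ 0.55891312 -0.27343532  0.10397252] head dir 91.87117861257344 [0.00398256 0.01110096]
or 0.055 1378 [ 0.56555131 -0.32239912] [ 0.53898679 -0.52450083  0.05517038] [ 0.63287394 -0.17007392  0.31187213] head dir 97.64727029194441 [0.01693753 0.13977104]
or 0.065 1330 [ 0.56467138 -0.31651901] [ 0.53898679 -0.5129979   0.06732827] [ 0.63287394 -0.17007392  0.31187213] head dir 97.58525151030716 [0.01687077 0.13863693]
or 0.08 1162 [ 0.561634   -0.29314443] [ 0.54042939 -0.50051731  0.08000558] [ 0.63028736 -0.17007392  0.31187213] head dir 97.6014603666133 [0.01509655 0.1325989 ]
or 0.092 619 [ 0.54939649 -0.20166102] [ 0.54198521 -0.2754308   0.09203893] [ 0.56715642 -0.17510527  0.31187213] head dir 93.88113706388727 [0.00438514 0.01979264]
```

View pics/crop.png

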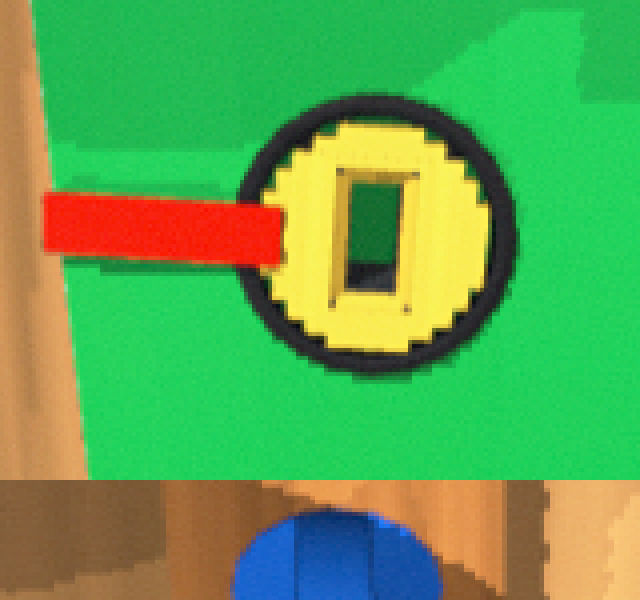

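The crop shows the slot about 3° clockwise of world y, centred at (0.600, 0.220), and the blue head cleanly visible. Next I grasp with narrowed jaws, because the turquoise keys stand close on either side, then lift.

```bash
python3 -W ignore - <<'E'
from h import *
ky=np.radians(1.7); k=[.5517,-.2945]
robot.gripper_to(.045)
robot.movep([*k,.15],down(ky)); robot.move_straight([*k,.062],max_speed=.06)
print(robot.read_state()['force'])
robot.gripper_to(0); s=robot.read_state(); print(s['finger_gap'],s['force'],s['tool_pos'])
robot.move_straight([*k,.25],max_speed=.1)
s=robot.read_state(); print(s['finger_gap'],s['force'],s['tool_pos'],s['time'])
robot.movep([.600,.2198,.25],down(np.radians(-3.2)))
s=robot.read_state(); print(s['finger_gap'],s['force'],s['torque'],s['tool_pos'],s['time'])
p,d,c=snap('wrist','pics/w3.png'); ps,ds,cs=snap('scene','pics/s3.png')
a=p[:,:,::-1]; b=ps[90:290,330:490,::-1]
cv2.imwrite('pics/c3.png',np.hstack([cv2.resize(a[:,100:540],(440,400)),cv2.resize(b,(320,400))]))
hsv=cv2.cvtColor(p,cv2.COLOR_RGB2HSV);P=cloud(d,c)
m=(cv2.inRange(hsv,(103,150,60),(125,255,255))>0)&(d>0)&(P[...,2]>.2)
Q=P[m];print(len(Q),Q.min(0),Q.max(0),np.median(Q,0))
E
```

```text
[0.01101165 0.50016251 0.34578453]
0.013920410108054357 [-0.37929712  0.06191148 -0.38180544] [ 0.55170085 -0.29452164  0.06205091]
0.013521844047469984 [-0.2761098   0.12300799 -0.47270621] [ 0.55162084 -0.29442759  0.24951267] 10.3333
0.013767643054173311 [ 0.59464925 -0.27620369 -0.69144093] [ 0.01125318 -0.05776089  0.01273184] [0.60035974 0.21881983 0.24993491] 12.2083
3496 [0.58026299 0.21909578 0.23293302] [0.62121483 0.24432387 0.29104376] [0.60128513 0.23317135 0.27875524]
```

View pics/c3.png

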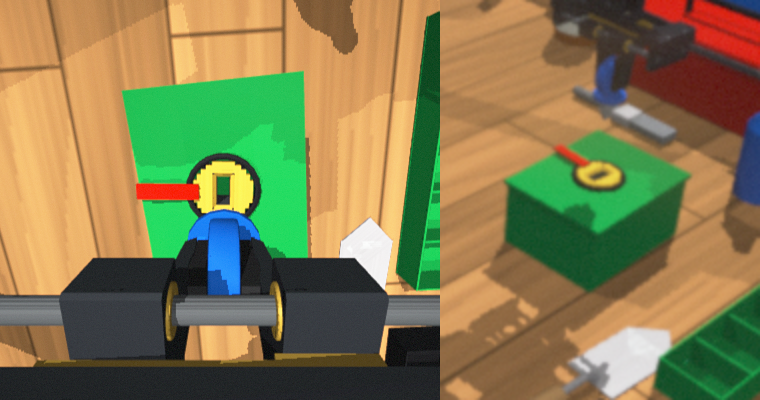

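The key is held upright. The depth data puts the head centre 15 mm above the TCP and within 0.5 mm in y. Now I insert it in steps, watching the force.

```bash
python3 -W ignore - <<'E'
from h import *
L=[.600,.2200]
def st(t):
    s=robot.read_state(); print(t,s['tool_pos'].round(4),s['force'].round(1),s['torque'].round(2),round(s['finger_gap'],4),round(s['time'],1)); return s
robot.move_straight([*L,.172],max_speed=.08); st('above')
for z in (.160,.150,.140,.134,.130,.1285):
    robot.move_straight([*L,z],max_speed=.03); s=st(z)
    if abs(s['force'][2])>20: print('STOP'); break
ps,ds,cs=snap('scene','pics/s4.png'); p,d,c=snap('wrist','pics/w4.png')
cv2.imwrite('pics/c4.png',np.hstack([p[:,100:540,::-1],cv2.resize(ps[90:290,330:490,::-1],(320,400))]))
E
```

```text
above [0.6002 0.2201 0.1726] [ 0.4 -0.1 -0.7] [-0.01 -0.05  0.01] 0.014 13.4
0.16 [0.6    0.22   0.1599] [-0.4 -0.3 -0.1] [-0.06 -0.05  0.  ] 0.0139 14.0
0.15 [0.6    0.22   0.1499] [-0.3 -0.7 -0.9] [-0.01 -0.07 -0.  ] 0.0137 14.5
0.14 [0.5999 0.22   0.1398] [-0.   0.4  0.1] [-0.08 -0.06 -0.  ] 0.0136 14.9
0.134 [0.5999 0.22   0.1338] [ 0.4  0.5 -0.8] [ 0.   -0.07  0.01] 0.0137 15.3
0.13 [0.5999 0.22   0.1298] [ 0.5 -0.  -0.4] [-0.08 -0.05 -0.04] 0.0138 15.6
0.1285 [0.6002 0.2201 0.129 ] [-0.8 -0.1  1.8] [-0.05  0.01  0.01] 0.0136 15.8
```

View pics/c4.png

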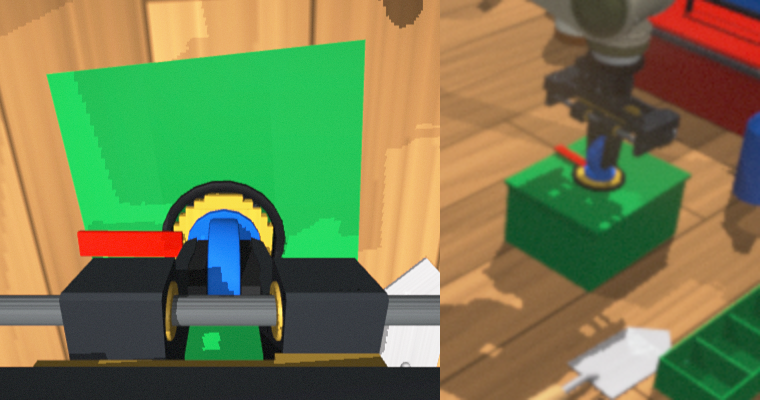

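The collar sits on the brass face and only a small contact force shows. Now the clockwise turn.

```bash
python3 -W ignore - <<'E'
from h import *
L=[.600,.2200]
robot.pause(.3)
for a in (-30,-55,-80,-104):
    robot.movep([*L,.1292],down(np.radians(a)))
    s=robot.read_state(); print(a,s['tool_pos'].round(4),s['force'].round(1),s['torque'].round(2),round(s['finger_gap'],4),round(s['time'],1))
    if np.linalg.norm(s['force'])>30: print('STOP');break
p,d,c=snap('top','pics/t5.png'); w,_,_=snap('wrist','pics/w5.png')
cv2.imwrite('pics/c5.png',np.hstack([w[:,100:540,::-1],cv2.resize(p[100:225,130:230,::-1],(320,400))]))
E
```

```text
-30 [0.6001 0.2201 0.129 ] [0.5 1.1 0.7] [ 0.13 -0.22  0.03] 0.0138 16.8
-55 [0.6003 0.2198 0.1291] [ 2.5 -0.8 -0.4] [-0.1  -0.62  0.06] 0.0138 17.3
-80 [0.6003 0.2196 0.1291] [ 4.1 -2.3 -1. ] [-0.56 -0.72  0.01] 0.0139 17.8
-104 [0.6    0.2193 0.1292] [ 2.9 -3.9  0.3] [-0.78 -0.51  0.03] 0.0133 18.2
```

View pics/c5.png

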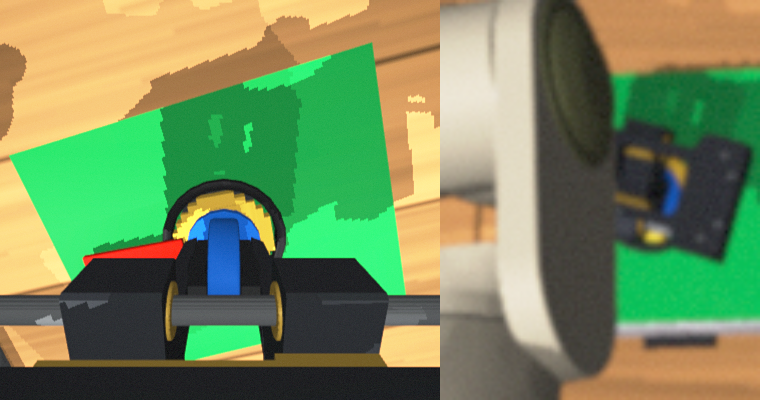

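The catch has swung round with the key, lagging about 10°. Now release, retreat and check.

```bash
python3 -W ignore - <<'E'
from h import *
robot.pause(.2); robot.gripper_to(.05); s=robot.read_state(); print(s['force'])
p0=s['tool_pos']; robot.move_straight([p0[0],p0[1],.28],max_speed=.1)
w,dw,cw=snap('wrist','pics/w6.png')
robot.movep([.42,-.1,.32],down(-.5))
p,d,c=snap('top','pics/t6.png'); q,dq,cq=snap('scene','pics/s6.png')
for n,(i,dd,cc) in {'wrist':(w,dw,cw),'top':(p,d,c)}.items():
    h=cv2.cvtColor(i,cv2.COLOR_RGB2HSV);P=cloud(dd,cc)
    m=(cv2.inRange(h,(103,150,60),(125,255,255))>0)&(dd>0)&(abs(P[...,0]-.6)<.05)&(abs(P[...,1]-.22)<.05)
    Q=P[m]; e,v=np.linalg.eigh(np.cov(Q[Q[:,2]>.155][:,:2].T)); print(n,len(Q),Q.min(0),Q.max(0),'head dir',np.degrees(np.arctan2(*v[::-1,1])))
    m=(cv2.inRange(h,(0,150,100),(5,255,255))>0)&(dd>0)&(abs(P[...,0]-.6)<.11)&(abs(P[...,1]-.22)<.11)&(P[...,2]>.105)
    if m.sum(): M=np.median(P[m],0); print('catch',m.sum(),M,np.degrees(np.arctan2(M[1]-.22,M[0]-.6)))
print(robot.read_state()['time'])
cv2.imwrite('pics/c6.png',np.hstack([cv2.resize(q[90:290,200:460,::-1],(480,370)),cv2.resize(p[100:220,140:240,::-1],(308,370))]))
E
```

```text
[-0.56834354 -0.02684449  0.4958081 ]
wrist 1136 [0.56928145 0.19792946 0.1054936 ] [0.62558862 0.239759   0.17043176] head dir 167.27217002245132
catch 732 [0.60327584 0.27311148 0.11462805] 86.47055344363532
top 411 [0.57627101 0.19938144 0.10714163] [0.62511403 0.24917099 0.17199713] head dir 167.44335977388505
catch 121 [0.60319787 0.27436976 0.11395219] 86.63390454975057
22.7667
```

View pics/c6.png

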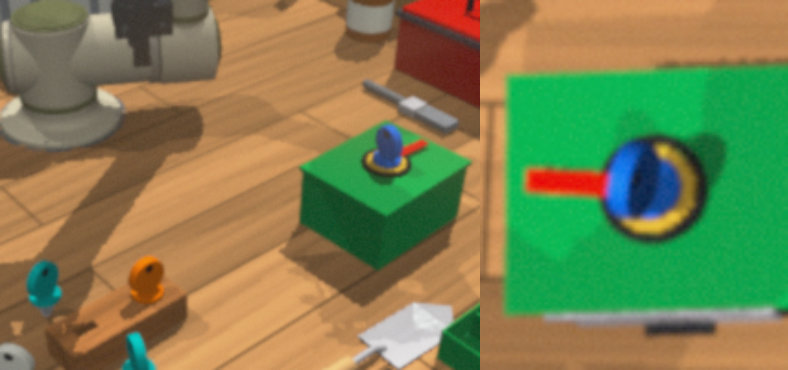

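```bash
python3 -c "
from h import *
robot.job_done()"
```

```text
the job is handed in; nothing more can be done
```

The blue key is home and upright in the lock, turned clockwise past a quarter turn, and the job is handed in at about 23 s of the 45 s allowed. The hand-in gives no verdict, so these are my own last checks:

- **Insertion:** the key went fully down before any turning, with under 2 N of vertical force.
- **Lock:** the red catch now sits about 93° (1.63 rad) round from its locked direction, well past the 1.1 rad needed. The wrist and top cameras agree to within 0.2°.
- **Key:** the head top is at 0.170–0.172 m, which puts its centre about 32–34 mm above the lock face. The blade is about 9° (0.16 rad) off the slot line, within the 0.3 rad allowed.
- **Orange key:** it is still standing in its slot, judged by eye in the final picture rather than measured.
- **Robot:** the gripper is open and clear of everything.

I measured no tilt angle; in the last pictures the key looks upright. No check failed or disagreed.

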